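# Put up the folding cookbook stand on its prop leg

## Task

Put up the folded cookbook stand, whose back lies face down over its base: first swing the dark prop leg on the back fully out until it hits its stop, then raise the back by its handle, over past upright, and lower it gently until the leg's foot rests on the base board and the stand carries itself. Never let the back drop or slam, and leave the mug, the pepper mill and the ramekin where they are.

Things in the scene. Friction and masses are not known exactly. Their poses are not given: they have to be found in the camera images.
- stand: Base of the folding cookbook stand, light wood, 220 x 200 mm, top 14 mm above the worktop, fixed: cannot slide or tip. Origin: on the worktop below the back's hinge line. Own x points to the stand's REAR, y along the hinge line, z up. Spans x -65 (front) to +155; a window through it (x 15 to 95, y +-65 mm) shows the worktop. The front faces roughly to the robot's right (-y), differently each time.
- back (a joint): Angle of the back (rad). 0: folded, lying face down on the page lip, sloping up to the front by 0.30 rad (17 deg). Grows as the handle end swings up and over to the rear: 1.27 upright, 2.3 fallen backwards. The hinge is free: let go, the back falls, unless the open leg carries it: then it rests at 1.62 (20 deg behind upright). Back and leg weigh 0.56 kg.
- back_hinge (a point): Middle of the back's hinge line, 36 mm above the worktop, between two cheeks (12 mm wide, at y +-93 mm, 42 mm high). The back is a paddle-shaped board 12 mm thick centred on this line: 170 mm wide up to 165 mm out, then a handle from 165 to 231 mm out. Page lip at x -41 mm, 40 mm high.
- back_handle (a point): Grip point on the handle's middle, 200 mm from the hinge line; the handle is 34 mm wide (along the stand's y), 12 mm thick. Folded, it is 95 mm above the worktop with only air beneath.
- leg (a joint): Angle of the prop leg from the back (rad). 0: flat on the back; stop at 0.87 (50 deg). Starts shut or slightly ajar. The hinge is stiff (0.25 N m): the leg stays where it is left; at the foot it takes about 1.7 N square to the leg to swing it, and it turns solid at the stop.
- leg_hinge (a point): Middle of the leg's hinge line, parallel to the back's, 125 mm up the back from it and 10 mm off the back's mid-plane on the rear face (which looks up while folded). The leg is a flat dark board 100 mm wide (too wide to span) and 8 mm thick, lying on that face; its free end points down to the stand's rear.
- leg_foot (a point): Middle of the foot bar on the leg's free end: white slippery nylon, 10 mm thick, 100 mm along the hinge line, 151 mm from the leg's hinge. Leg shut: 38 mm above the worktop, 28 mm rearward of the back's hinge, over the window; pressed from behind it only jams, so get fingertips under it from the rear, tool leaning rearward 40 to 45 deg. It opens up and frontward. Stand up: 19 mm above the worktop.
- stand_rail (a point): Middle of the top of the low rear rail of the base board, 148 mm rearward of the back's hinge line, 23 mm above the worktop, 10 mm thick. With the stand up, the foot bar lies on the cross board 20 mm in front of it.
- mug: White mug with a handle and blue pattern, 87 x 121 x 96 mm, origin under it; bystander.
- pepper_mill: Dark brown wooden pepper mill, 55 mm wide, 165 mm high, origin at its underside; bystander.
- ramekin: White ramekin, 69 mm wide, 42 mm high, origin at its underside; bystander.

How it is judged:
On the way, in this order (a step that is already met when the one before it is completed fails the run):
1. the prop leg is swung out to its stop (value of joint leg above 0.83 rad), for 0.2 s.
2. the back is raised past upright with the leg out (value of joint back above 1.3 rad and value of joint leg above 0.8 rad), for 0.1 s.
At the end, for the whole second after the job is handed in: The leg is out at its stop (joint leg over 0.82), the foot bar lies on the base (its middle less than 22 mm above the worktop), and the back leans on it, at rest, 1.56 to 1.68 rad from folded (value of joint leg above 0.82 rad and value of joint back between 1.56 and 1.68 rad and height (world z) of leg_foot below 0.022 m and velocity of joint back between -0.05 and 0.05 rad/s and velocity of joint leg between -0.05 and 0.05 rad/s); the robot touches nothing.
It fails at once if the back is dropped or slammed (turns faster than 2.6 rad/s) (velocity of joint back above 2.6 rad/s or velocity of joint back below -2.6 rad/s).
It fails at once if the back falls over backwards (value of joint back above 1.9 rad).
It fails at once if a bystander is shifted by more than 3 cm (distance of any of mug, pepper_mill, ramekin from where it was at the start of the episode above 0.03 m).
It also fails if it takes over 64 s, if anything falls off the work surface, if the arm or the gripper's body presses on something with over 40 N, if the wrist force passes 120 N, or if a joint passes its speed limit or range.

## Robot

A 6-joint arm with a two-finger parallel gripper is mounted at the origin on a cart in front of the work surface, level with it; the furniture and walls round the work are solid. World frame = base frame: x ahead of the robot, y to its left, z up, the work surface at z = 0. Lengths are in m, angles in rad, forces in N, time in s.
With the tool pointing down it reaches from about 0.375 to 0.975 m from the base axis. Payload 3.8 kg.
Tool frame: the origin (TCP) lies between the finger pads; the fingertips stand 22 mm ahead of it and the grasp point (between the pads) lies 3 mm ahead of it; z points along the fingers, y is the direction in which the jaws open and shut (so a half turn about z gives the same grasp; the last joint's range is limited). The gripper opens to 85 mm and grips with 20 to 120 N. Pads are 22 mm wide; open, the fingers measure 114 mm over their backs; the gripper's body (76 mm by 85 mm) begins 54 mm behind the grasp point. The pads swing forward as they close: fully open they stand 13 mm farther back than shut.
Start: joints at [-1.351, 0.264, 1.604, -0, 1.274, -0.037], TCP at [0.171, -0.653, 0.233] pointing down, gripper open.
Joint ranges: [-2.63, 2.63], [-0.94, 2.18], [0.31, 2.57], [-1.31, 4.45], [0, 2.66], [-2.55, 2.55]. Speed limits (rad/s): [2.57, 2.57, 3.14, 3.14, 3.14, 3.14].

## Interface

Orientations are given as [roll, pitch, yaw] about the fixed x, y, z axes, in that order (R = Rz(yaw) Ry(pitch) Rx(roll)).
In Python, from plant import manip gives the robot as it stands.
- The arm moves only by the tool servo_tool, never from a script. Its arguments are lists of equal length, an entry for each row: "rotation": the turn, a rotation vector about the tool's x, y, z in degrees, a list of three; "offset": the shift along the tool's x, y, z in m, a list of three; "jaw": the opening, from 0 (shut) to 1 (fully open). In form: {"rotation": [[ax, ay, az], ...], "offset": [[x, y, z], ...], "jaw": [jaw, ...]}. A call has 1 to 10 rows; each row is the pose to reach, as a shift and turn from the pose measured when the call began, along the tool's axes at that moment; what a row does not reach only later rows make up. A row lasts 1/12 s, in which the tool goes at most 41.7 mm and 7.16 degrees, less where a joint would pass 70% of its speed; a pose out of reach is approached as far as the arm can. A call with a gripper value outside its range is refused whole. The fingers move at their own pace and stop on an object; the grip force is fixed at half the most. Time passes only in rows, so rows that repeat a pose let the fingers close. It gives the time, the measured TCP pose, the force and the opening at its end, in the units of the state.
- manip.get_obs(): the state, without advancing time (a new reading comes with each control period).
- manip.camera(name): name is "scene" or "top" or "wrist"; returns a dict with "image" (420x560x3 uint8, red, green, blue), "vertical_fov" (degrees; the focal length in pixels is half the picture's height over the tangent of half this angle, whatever the lens; pixels are square), "cx", "cy" (the principal point, pixels), "extrinsics" (4x4, takes a point from camera to world coordinates); the wrist camera has in their place "mount" (4x4, takes a point from camera to tool coordinates, whose origin is the TCP and whose axes are the flange's). Camera axes: x right, y down, z forward; pixel columns grow to the right and rows downward; lengths in m; the calibration is good to about 2 mm. The wrist camera is an equidistant fisheye: a pixel r from the principal point sees the ray r / f radians off the axis. A picture is of the moment at which its call begins: read the wrist's pose just before it. There is no depth.
- manip.sign_off(): hands the job in, once; it reports no verdict.
The state is a dict: "time": time; "q": joint angles; "joint_velocities": joint speeds; "joint_efforts": joint torques, N m; "tool_pos": TCP position; "eef_rot": TCP orientation; "contact_force": force on the tool from outside, world axes, zero at the start; "wrist_torque": the same for the moment, N m; "width": opening from 0.0 (shut) to 1.0 (fully open).
Only numpy, scipy, OpenCV 4.12 (cv2) and the standard library are available. Lean on these libraries where they do the work, as an engineer would, in place of code of your own. Each camera call takes 0.05 s, during which the arm holds its last target. There are 200 camera calls.

## Working session

There is one attempt and no reset: what is moved stays moved. The work goes in short steps, Python scripts to look and compute and a tool call to move; the robot and the scene stay as the last step left them, time stands still between calls to the robot, and variables do not carry over. Pictures are saved under pics/ and viewed, about 8 in all and at most 12, crops included, and the job is handed in when it is done.

Besides the shell and the picture viewer there is one more tool, called after "Request:" by a JSON object that holds its "api" and its "payload". servo_tool: Moves the arm, as the interface text tells. Its arguments: {"type":"object","properties":{"rotation":{"type":"array","items":{"type":"array","items":{"type":"number"}}},"offset":{"type":"array","items":{"type":"array","items":{"type":"number"}}},"jaw":{"type":"array","items":{"type":"number"}}},"required":["rotation","offset","jaw"]}

```bash
mkdir -p pics; ls
python3 - <<'E'
from plant import manip
import cv2,numpy as np
o=manip.get_obs();print({k:np.round(v,4).tolist() for k,v in o.items()})
for n in("scene","top"):
    c=manip.camera(n);cv2.imwrite(f"pics/{n}0.png",c["image"][:,:,::-1])
    print(n,c["vertical_fov"],c["cx"],c["cy"],np.round(c["extrinsics"],4).tolist())
c=manip.camera("wrist");print(c["vertical_fov"],c["cx"],c["cy"],np.round(c["mount"],4).tolist())
E
```

```text
pics
{'time': 0.0, 'q': [-1.3509, 0.2648, 1.6054, -0.0, 1.2737, -0.0369], 'joint_velocities': [0.0003, -0.0007, -0.0013, 0.0005, 0.0011, -0.0018], 'joint_efforts': [0.0002, -51.511, -36.7317, -0.0003, 0.0129, -0.0], 'tool_pos': [0.1712, -0.6521, 0.2313], 'eef_rot': [-3.1393, -0.0001, 0.2568], 'contact_force': [0.689, -0.344, -0.2938], 'wrist_torque': [0.0093, 0.0107, -0.0279], 'width': 0.9997}
scene 54.51013576373966 278.5614615253613 211.55014761816068 [[-0.7833, -0.3755, 0.4955, 0.0009], [-0.6217, 0.4756, -0.6223, 0.7163], [-0.002, -0.7955, -0.606, 0.7898], [0.0, 0.0, 0.0, 1.0]]
top 50.516303595430195 271.2844072064215 208.28589144298203 [[-0.0274, -0.9959, 0.086, 0.4813], [-0.9996, 0.0283, 0.0094, -0.0221], [-0.0118, -0.0857, -0.9963, 1.4325], [0.0, 0.0, 0.0, 1.0]]
65.70646984690485 281.74994144444275 219.0255186128987 [[0.0002, -0.9589, -0.2837, 0.073], [1.0, -0.0001, 0.0012, 0.0004], [-0.0011, -0.2837, 0.9589, -0.1405], [0.0, 0.0, 0.0, 1.0]]
```

View pics/scene0.png

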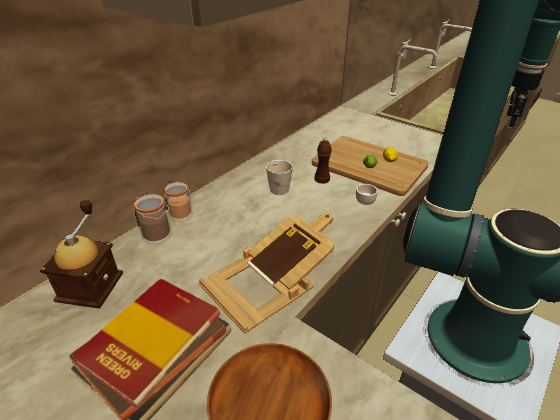

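View pics/top0.png

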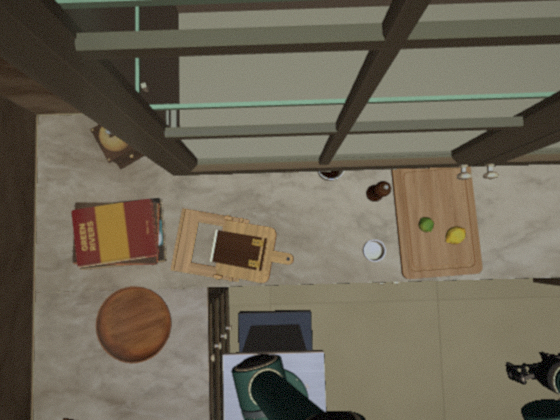

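The scene shows the folded stand centred near (270,265), with a white foot bar at about (262,272) and the handle at about (325,222). The top view shows the stand at columns 175–293 and rows 210–280, with the mug, mill and ramekin off to the right (columns 330–390). I'll crop both views for precise corners.

Run:
```python
import cv2,numpy as np
a=cv2.imread("pics/scene0.png")[205:335,190:345];b=cv2.imread("pics/top0.png")[200:290,165:305]
a=cv2.resize(a,None,fx=5,fy=5,interpolation=cv2.INTER_CUBIC)[:600]
b=cv2.resize(b,None,fx=5.5,fy=5.5,interpolation=cv2.INTER_CUBIC)
cv2.imwrite("pics/sc.png",a);cv2.imwrite("pics/tc.png",b)
```

```text
(no output)
```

View pics/sc.png

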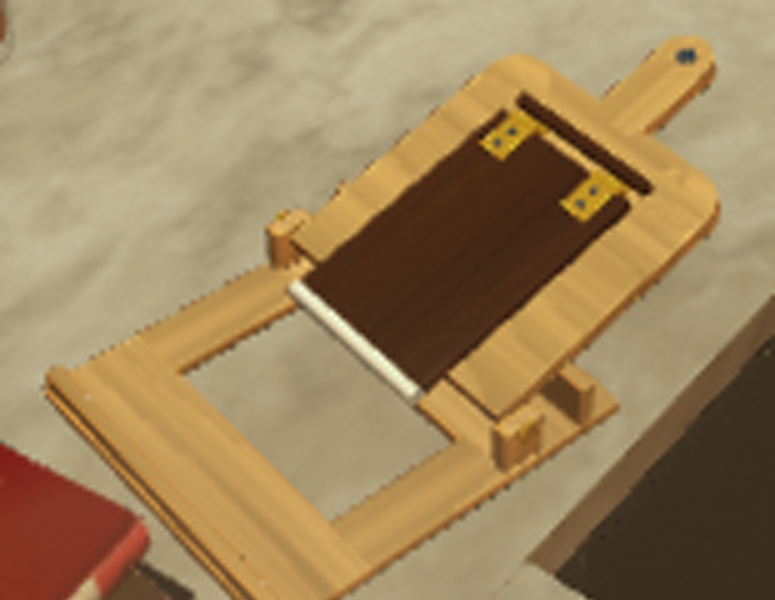

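View pics/tc.png

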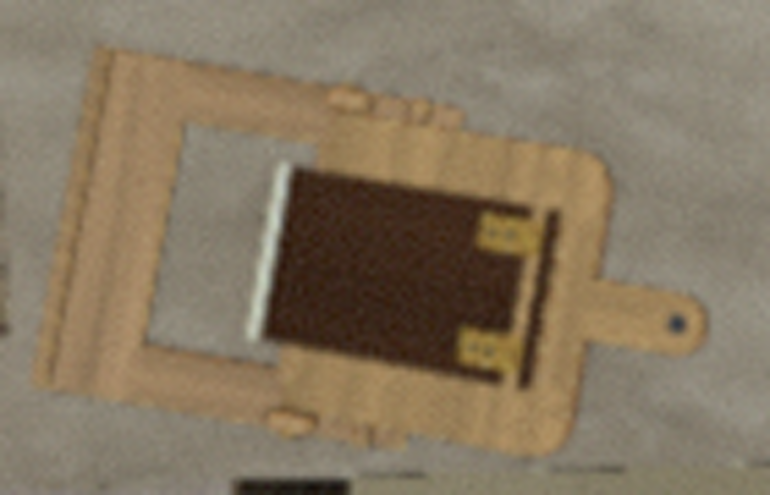

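The scene crop shows window corners at (180,372) and (330,522), foot bar ends at (293,290) and (418,397), and the leg lying nearly flat. The top crop shows window corners at (183,122) and (147,345), cheek tops at (350,98) and (292,422), and the handle tip at (706,327). Next I'll fit the stand pose to these.

```bash
cat > h.py <<'E'
from plant import manip
import cv2,numpy as np
from scipy.optimize import least_squares
from scipy.spatial.transform import Rotation as Ro
def proj(c,P):
    E=c["extrinsics"];f=210/np.tan(np.radians(c["vertical_fov"]/2))
    p=(np.asarray(P)-E[:3,3])@E[:3,:3]
    return np.c_[c["cx"]+f*p[:,0]/p[:,2],c["cy"]+f*p[:,1]/p[:,2]]
E
python3 - <<'E'
from h import *
s=manip.camera("scene");t=manip.camera("top")
c3,s3=np.cos(.3),np.sin(.3)
def bk(r,y,n): return [-r*c3+n*s3,y,36+r*s3+n*c3]
S=[((180,371),(95,-65,14)),((330,522),(95,65,14)),((295,285),(28,-50,42)),((420,393),(28,50,42))]
T=[((183,122),(95,-65,14)),((147,345),(95,65,14)),((285,166),(28,-50,43)),((254,340),(28,50,43)),((350,98),(0,-93,42)),((292,422),(0,93,42)),((708,327),bk(231,0,6)),((100,47),(155,-100,14)),((37,386),(155,100,14))]
us=np.array([a for a,_ in S])/5+[190,205]-.4;ut=np.array([a for a,_ in T])/5.5+[165,200]-.41
ps=np.array([b for _,b in S])/1e3;pt=np.array([b for _,b in T])/1e3
def W(q,P): return np.asarray(P)@Ro.from_euler('z',q[2]).as_matrix().T+[q[0],q[1],0]
def f(q,w=(1,1)): return np.r_[w[0]*(proj(s,W(q,ps))-us),w[1]*(proj(t,W(q,pt))-ut)].ravel()
for w in((1,1),(1,0),(0,1)):
    r=least_squares(f,[.45,.1,1.4],args=(w,),loss='soft_l1');print(w,r.x.round(4),np.degrees(r.x[2]))
    if w==(1,1):print(f(r.x).reshape(-1,2).round(1).tolist())
E
```

```text
(1, 1) [0.485  0.1457 1.3786] 78.98570274827419
[[-0.1, -1.0], [0.9, -0.9], [0.6, -0.3], [0.2, -0.3], [0.2, 0.0], [-0.6, -0.1], [0.2, -0.2], [0.2, -0.1], [-0.4, 0.0], [-0.2, 0.2], [-0.5, 0.0], [-1.2, -0.1], [-1.1, 0.2]]
(1, 0) [0.4843 0.1479 1.3768] 78.88671744081708
(0, 1) [0.4849 0.1446 1.3785] 78.98183679055713
```

```bash
cat >> h.py <<'E'
Q=np.array([.485,.1455,1.3786])
RS=Ro.from_euler('z',Q[2]).as_matrix()
def go(X,Z,lean,y=0,tip=.022,o=None):
    """rotvec(deg)/offset from the current pose to put the point `tip` ahead of TCP at stand (X,y,Z) m; lean deg, + = body rearward"""
    o=o or manip.get_obs();R0=Ro.from_euler('xyz',o["eef_rot"]).as_matrix()
    a=np.radians(lean);z=np.array([-np.sin(a),0,-np.cos(a)]);yy=np.array([0,-1,0]);x=np.cross(yy,z)
    R=RS@np.c_[x,yy,z];p=RS@np.array([X,y,Z])+[Q[0],Q[1],0]-tip*R[:,2]
    return np.degrees(Ro.from_matrix(R0.T@R).as_rotvec()).round(1).tolist(),(R0.T@(p-o["tool_pos"])).round(4).tolist()
def st(tip=.022):
    o=manip.get_obs();R0=Ro.from_euler('xyz',o["eef_rot"]).as_matrix()
    p=RS.T@(np.array(o["tool_pos"])+tip*R0[:,2]-[Q[0],Q[1],0]);z=RS.T@R0[:,2]
    print("t",round(o["time"],2),"tip stand mm",(p*1e3).round(1),"lean",np.degrees(np.arctan2(-z[0],-z[2])).round(1),"zy",z[1].round(3),"F stand",(RS.T@o["contact_force"]).round(1),"w",round(o["width"],3),"q",np.round(o["q"],2))
E
python3 - <<'E'
from h import *
st();print(go(-.2,.3,0)); print(go(.2,.25,0))
E
```

```text
t 0.25 tip stand mm [-843.2  155.4  210. ] lean -0.1 zy 0.0 F stand [-0.1  0.8 -0.5] w 0.998 q [-1.35  0.26  1.6  -0.    1.27 -0.04]
([-0.1, -0.0, -64.3], [0.4192, -0.5121, -0.0894])
([-0.1, -0.0, -64.3], [0.5929, -0.8724, -0.039])
```

Request:
{"api": "servo_tool", "payload": {"rotation": [[0,0,-64.3],[0,0,-64.3],[0,0,-64.3],[0,0,-64.3],[0,0,-64.3],[0,0,-64.3],[0,0,-64.3],[0,0,-64.3],[0,0,-64.3],[0,0,-64.3]], "offset": [[0.419,-0.512,-0.09],[0.419,-0.512,-0.09],[0.419,-0.512,-0.09],[0.419,-0.512,-0.09],[0.419,-0.512,-0.09],[0.419,-0.512,-0.09],[0.419,-0.512,-0.09],[0.419,-0.512,-0.09],[0.419,-0.512,-0.09],[0.419,-0.512,-0.09]], "jaw": [0.45,0.45,0.45,0.45,0.45,0.45,0.45,0.45,0.45,0.45]}}

```text
time: 1.08
tool_pos: [0.3433, -0.2755, 0.2892]
eef_rot: [3.141, -0.001, 1.384]
contact_force: [1.3, 0.5, 0.0]
width: 0.449
```

Run:
```python
from h import *
st();print(go(-.2,.3,0)); print(go(.14,.25,0))
```

```text
t 1.08 tip stand mm [-440.3   58.7  267.2] lean -0.0 zy -0.0 F stand [ 0.7 -1.2  0. ] w 0.449 q [-0.73 -0.23  2.    0.    1.37 -0.55]
([0.0, -0.0, 0.3], [0.24, 0.0599, -0.0326])
([0.0, -0.0, 0.3], [0.58, 0.0616, 0.0176])
```

Request:
{"api": "servo_tool", "payload": {"rotation": [[0,0,0],[0,0,0],[0,0,0],[0,0,0],[0,0,0],[0,0,0],[0,0,0],[0,0,0],[0,0,0],[0,0,0]], "offset": [[0.4,0.06,-0.02],[0.4,0.06,-0.02],[0.4,0.06,-0.02],[0.4,0.06,-0.02],[0.4,0.06,-0.02],[0.4,0.06,-0.02],[0.4,0.06,-0.02],[0.4,0.06,-0.02],[0.4,0.06,-0.02],[0.4,0.06,-0.02]], "jaw": [0.45,0.45,0.45,0.45,0.45,0.45,0.45,0.45,0.45,0.45]}}

```text
time: 1.92
tool_pos: [0.477, 0.1095, 0.3098]
eef_rot: [3.141, -0.002, 1.385]
contact_force: [0.2, 0.6, 0.4]
width: 0.455
```

Run:
```python
from h import *
st();print(go(.13,.13,43))
```

```text
t 1.92 tip stand mm [-36.8   0.9 287.8] lean -0.1 zy -0.001 F stand [ 0.6 -0.1  0.4] w 0.455 q [ 0.17 -0.13  1.89  0.    1.39  0.36]
([0.2, -43.1, 0.3], [0.1815, 0.002, 0.1641])
```

Request:
{"api": "servo_tool", "payload": {"rotation": [[0,-10,0],[0,-20,0],[0,-30,0],[0,-40,0],[0,-43,0],[0,-43,0],[0,-43,0],[0,-43,0],[0,-43,0],[0,-43,0]], "offset": [[0.04,0,0],[0.08,0,0],[0.12,0.002,0.03],[0.15,0.002,0.06],[0.18,0.002,0.1],[0.18,0.002,0.13],[0.181,0.002,0.164],[0.181,0.002,0.164],[0.181,0.002,0.164],[0.181,0.002,0.164]], "jaw": [0.45,0.45,0.45,0.45,0.45,0.45,0.45,0.45,0.45,0.45]}}

```text
time: 2.75
tool_pos: [0.5138, 0.2872, 0.1493]
eef_rot: [3.137, 0.747, 1.381]
contact_force: [0.3, 0.8, 1.1]
width: 0.447
```

Run:
```python
from h import *
st();print(go(.07,.06,43));print(go(.033,.012,43))
c=manip.camera("scene");cv2.imwrite("pics/s2.png",cv2.resize(c["image"][150:350,150:400,::-1],None,fx=3,fy=3))
```

```text
t 2.75 tip stand mm [129.6  -1.3 133.2] lean 42.8 zy -0.007 F stand [ 0.9 -0.2  1.1] w 0.447 q [ 0.72  0.56  1.54 -0.44  1.67  1.  ]
([0.4, -0.2, 0.1], [0.006, -0.0018, 0.0942])
([0.4, -0.2, 0.1], [0.0115, -0.0022, 0.1545])
```

View pics/s2.png

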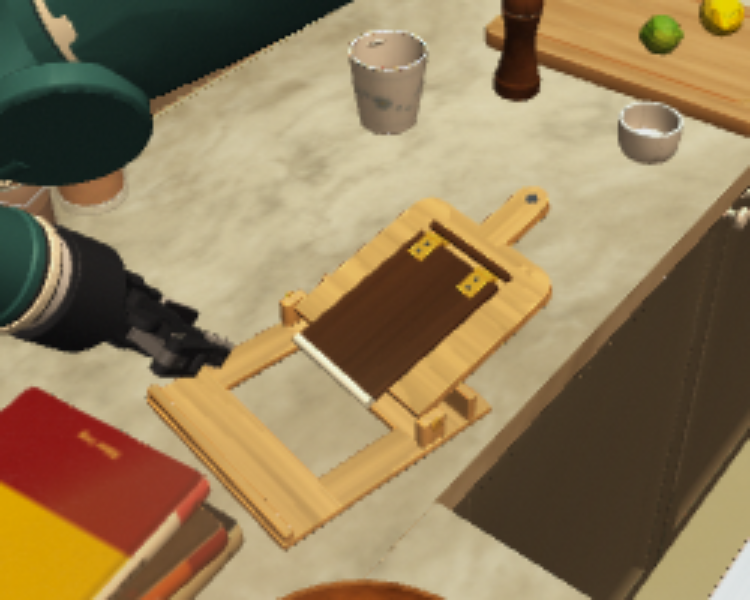

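The picture shows the open fingers just behind the rear rail, at about (195,350), pointing at the foot bar at (335,370). The bystanders look untouched. Now insert along the lean line.

Request:
{"api": "servo_tool", "payload": {"rotation": [[0,0,0],[0,0,0],[0,0,0],[0,0,0],[0,0,0],[0,0,0],[0,0,0],[0,0,0]], "offset": [[0.006,-0.002,0.03],[0.008,-0.002,0.06],[0.01,-0.002,0.09],[0.012,-0.002,0.11],[0.013,-0.002,0.13],[0.013,-0.002,0.145],[0.013,-0.002,0.153],[0.013,-0.002,0.153]], "jaw": [0.45,0.45,0.45,0.45,0.45,0.45,0.45,0.45]}}

```text
time: 3.47
tool_pos: [0.4965, 0.1943, 0.0315]
eef_rot: [3.131, 0.741, 1.374]
contact_force: [-0.6, -0.3, -0.3]
width: 0.449
```

Run:
```python
from h import *
st()
c=manip.camera("wrist");cv2.imwrite("pics/w3.png",c["image"][:,:,::-1])
# arc: foot displacement
def foot(a): return np.array([-116.5+151*np.cos(a-.3),82.5+151*np.sin(a-.3)])/1e3
for a in np.arange(0,1.0,.1):print(round(a,1),((foot(a)-foot(0))*1e3).round(1))
```

```text
t 3.47 tip stand mm [35.3 -2.2 15.3] lean 42.5 zy -0.008 F stand [-0.4  0.5 -0.3] w 0.449 q [ 0.63  0.58  1.76 -0.49  1.41  1.06]
0.0 [0. 0.]
0.1 [ 3.7 14.6]
0.2 [ 6.  29.5]
0.3 [ 6.7 44.6]
0.4 [ 6.  59.7]
0.5 [ 3.7 74.6]
0.6 [ 0.  89.2]
0.7 [ -5.2 103.4]
0.8 [-11.7 117. ]
0.9 [-19.6 129.9]
```

View pics/w3.png

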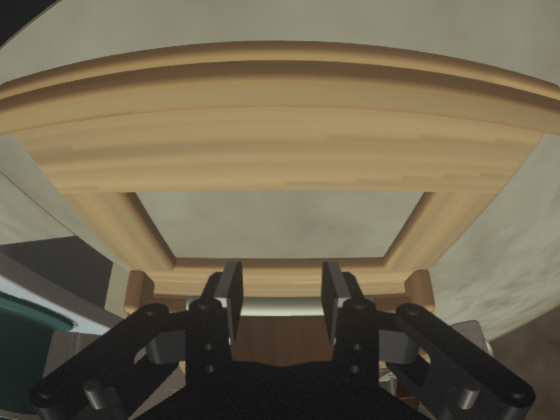

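The wrist view shows both tips (about (232,265) and (330,265)) over the window, past the white foot bar at row 305. Next I'll go a bit deeper and then lift along the foot's arc.

Run:
```python
from h import *
o=manip.get_obs()
def foot(a): return np.array([151*np.cos(a-.3)-144.25,44.6+151*np.sin(a-.3)])
print(go(.031,.0105,43,0,o=o))
for a in np.arange(.05,.5,.05):
    d=(foot(a)/1e3+[.031-.003,.0105]); print(round(a,2),go(d[0],d[1],43,0,o=o))
```

```text
([0.5, -0.5, -0.2], [-0.0004, -0.0023, 0.0072])
0.05 ([0.5, -0.5, -0.2], [-0.0059, -0.0022, 0.0025])
0.1 ([0.5, -0.5, -0.2], [-0.0097, -0.0021, -0.0041])
0.15 ([0.5, -0.5, -0.2], [-0.0137, -0.0021, -0.0105])
0.2 ([0.5, -0.5, -0.2], [-0.0181, -0.002, -0.0166])
0.25 ([0.5, -0.5, -0.2], [-0.0227, -0.0019, -0.0226])
0.3 ([0.5, -0.5, -0.2], [-0.0277, -0.0019, -0.0283])
0.35 ([0.5, -0.5, -0.2], [-0.0329, -0.0018, -0.0337])
0.4 ([0.5, -0.5, -0.2], [-0.0384, -0.0018, -0.0389])
0.45 ([0.5, -0.5, -0.2], [-0.0442, -0.0017, -0.0438])
```

Request:
{"api": "servo_tool", "payload": {"rotation": [[0,0,0],[0,0,0],[0,0,0],[0,0,0],[0,0,0],[0,0,0],[0,0,0],[0,0,0],[0,0,0]], "offset": [[0,-0.002,0.007],[0,-0.002,0.007],[-0.006,-0.002,0.0025],[-0.01,-0.002,-0.004],[-0.014,-0.002,-0.0105],[-0.018,-0.002,-0.017],[-0.023,-0.002,-0.023],[-0.028,-0.002,-0.028],[-0.033,-0.002,-0.034]], "jaw": [0.45,0.45,0.45,0.45,0.45,0.45,0.45,0.45,0.45]}}

```text
time: 4.27
tool_pos: [0.4944, 0.1945, 0.0799]
eef_rot: [3.13, 0.741, 1.375]
contact_force: [-0.4, -0.4, -0.8]
width: 0.453
```

Run:
```python
from h import *
st()
for n in("scene",):
    c=manip.camera(n);cv2.imwrite("pics/s4.png",cv2.resize(c["image"][190:330,190:350,::-1],None,fx=4,fy=4))
o=manip.get_obs()
def foot(a): return np.array([151*np.cos(a-.3)-144.25,44.6+151*np.sin(a-.3)])
for a in np.arange(.35,.9,.06):
    d=(foot(a)/1e3+[.031-.003,.0105]); print(round(a,2),go(d[0],d[1],43,0,o=o))
```

```text
t 4.27 tip stand mm [35.  -0.1 63.7] lean 42.5 zy -0.009 F stand [-0.5  0.3 -0.8] w 0.453 q [ 0.63  0.51  1.76 -0.49  1.47  1.02]
0.35 ([0.6, -0.6, -0.2], [0.0012, -0.0006, 0.0026])
0.41 ([0.6, -0.6, -0.2], [-0.0054, -0.0005, -0.0036])
0.47 ([0.6, -0.6, -0.2], [-0.0124, -0.0004, -0.0094])
0.53 ([0.6, -0.6, -0.2], [-0.0197, -0.0003, -0.0147])
0.59 ([0.6, -0.6, -0.2], [-0.0273, -0.0002, -0.0196])
0.65 ([0.6, -0.6, -0.2], [-0.0352, -0.0001, -0.024])
0.71 ([0.6, -0.6, -0.2], [-0.0434, -0.0001, -0.028])
0.77 ([0.6, -0.6, -0.2], [-0.0518, 0.0, -0.0314])
0.83 ([0.6, -0.6, -0.2], [-0.0603, 0.0001, -0.0344])
0.89 ([0.6, -0.6, -0.2], [-0.0691, 0.0001, -0.0368])
```

View pics/s4.png

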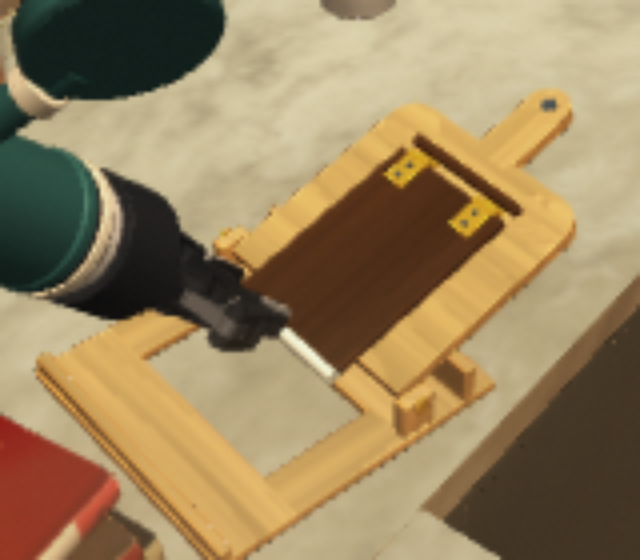

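The leg has not moved: it still lies flat, with the white bar at (310,350). At part opening the fingertips sit further back than nominal, so they slid past behind the bar. I'll back off, shut the jaws (which puts the tips at 22 mm) and go in again.

Run:
```python
from h import *
o=manip.get_obs()
for p in((.07,.07),(.075,.055),(.05,.031),(.03,.011)): print(p,go(*p,43,0,o=o))
```

```text
(0.07, 0.07) ([0.6, -0.6, -0.2], [0.0224, -0.0003, -0.0267])
(0.075, 0.055) ([0.6, -0.6, -0.2], [0.0362, -0.0005, -0.019])
(0.05, 0.031) ([0.6, -0.6, -0.2], [0.0339, -0.0008, 0.0156])
(0.03, 0.011) ([0.6, -0.6, -0.2], [0.0326, -0.0011, 0.0438])
```

Request:
{"api": "servo_tool", "payload": {"rotation": [[0.6,-0.6,0],[0.6,-0.6,0],[0.6,-0.6,0],[0.6,-0.6,0],[0.6,-0.6,0],[0.6,-0.6,0],[0.6,-0.6,0],[0.6,-0.6,0],[0.6,-0.6,0],[0.6,-0.6,0]], "offset": [[0.022,0,-0.026],[0.036,0,-0.019],[0.036,0,-0.019],[0.036,0,-0.019],[0.036,0,-0.019],[0.034,0,0],[0.034,0,0.016],[0.034,-0.001,0.03],[0.0335,-0.001,0.043],[0.0335,-0.001,0.0435]], "jaw": [0,0,0,0,0,0,0,0,0,0]}}

```text
time: 5.15
tool_pos: [0.4917, 0.1875, 0.025]
eef_rot: [-3.141, 0.754, 1.375]
contact_force: [-0.9, -1.1, 0.1]
width: -0.002
```

Run:
```python
from h import *
st()
o=manip.get_obs()
def foot(a): return np.array([151*np.cos(a-.3)-144.25,44.6+151*np.sin(a-.3)])
print(go(.027,.0105,43,0,o=o))
for a in np.arange(.05,.36,.05):
    d=(foot(a)/1e3+[.027,.0105]); print(round(a,2),go(d[0],d[1],43,0,o=o))
```

```text
t 5.15 tip stand mm [27.5  1.5  8.9] lean 43.2 zy 0.004 F stand [-1.2  0.7  0.1] w -0.002 q [ 0.63  0.59  1.77 -0.49  1.41  1.06]
([-0.2, 0.2, -0.2], [-0.0015, 0.0014, -0.0008])
0.05 ([-0.2, 0.2, -0.2], [-0.005, 0.0014, -0.0075])
0.1 ([-0.2, 0.2, -0.2], [-0.0088, 0.0014, -0.014])
0.15 ([-0.2, 0.2, -0.2], [-0.0129, 0.0014, -0.0204])
0.2 ([-0.2, 0.2, -0.2], [-0.0173, 0.0014, -0.0265])
0.25 ([-0.2, 0.2, -0.2], [-0.0221, 0.0014, -0.0323])
0.3 ([-0.2, 0.2, -0.2], [-0.0271, 0.0014, -0.038])
0.35 ([-0.2, 0.2, -0.2], [-0.0324, 0.0014, -0.0433])
```

Request:
{"api": "servo_tool", "payload": {"rotation": [[0,0,0],[0,0,0],[0,0,0],[0,0,0]], "offset": [[-0.0025,0.001,0.001],[-0.006,0.001,-0.0065],[-0.011,0.001,-0.012],[-0.011,0.001,-0.012]], "jaw": [0,0,0,0]}}

```text
time: 5.48
tool_pos: [0.4943, 0.1894, 0.0434]
eef_rot: [3.139, 0.75, 1.372]
contact_force: [-0.1, 2.1, 0.3]
width: -0.002
```

Run:
```python
from h import *
st();c=manip.camera("wrist");cv2.imwrite("pics/w5.png",c["image"][150:,100:460,::-1])
```

```text
t 5.48 tip stand mm [29.8 -0.7 27.3] lean 43.0 zy 0.002 F stand [2.1 0.5 0.3] w -0.002 q [ 0.63  0.56  1.76 -0.49  1.43  1.05]
```

View pics/w5.png

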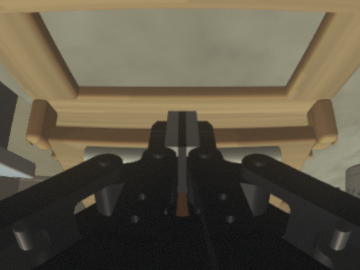

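The wrist view shows the closed tips at crop (182,115), beyond the white bar at row 157, and the force has risen to about 2 N, so they are probably hooked. Continuing along the arc.

Run:
```python
from h import *
o=manip.get_obs()
def foot(a): return np.array([151*np.cos(a-.3)-144.25,44.6+151*np.sin(a-.3)])
for a in np.arange(.1,.46,.05):
    d=(foot(a)-foot(.1))/1e3+[.0295-.002,.0275]; print(round(a,2),go(d[0],d[1],43,0,o=o))
```

```text
0.1 ([-0.1, 0.0, -0.3], [-0.0019, -0.0007, 0.001])
0.15 ([-0.1, 0.0, -0.3], [-0.006, -0.0007, -0.0053])
0.2 ([-0.1, 0.0, -0.3], [-0.0104, -0.0007, -0.0114])
0.25 ([-0.1, 0.0, -0.3], [-0.0151, -0.0007, -0.0173])
0.3 ([-0.1, 0.0, -0.3], [-0.0202, -0.0007, -0.0229])
0.35 ([-0.1, 0.0, -0.3], [-0.0254, -0.0007, -0.0283])
0.4 ([-0.1, 0.0, -0.3], [-0.031, -0.0007, -0.0334])
0.45 ([-0.1, 0.0, -0.3], [-0.0368, -0.0006, -0.0383])
```

Request:
{"api": "servo_tool", "payload": {"rotation": [[0,0,0],[0,0,0],[0,0,0],[0,0,0],[0,0,0],[0,0,0]], "offset": [[-0.002,0,0.001],[-0.006,0,-0.0055],[-0.0105,0,-0.0115],[-0.015,0,-0.017],[-0.02,0,-0.023],[-0.02,0,-0.023]], "jaw": [0,0,0,0,0,0]}}

```text
time: 6.03
tool_pos: [0.4956, 0.1918, 0.0753]
eef_rot: [3.135, 0.748, 1.371]
contact_force: [1.2, 4.3, -0.5]
width: 0.002
```

Run:
```python
from h import *
st();c=manip.camera("scene");cv2.imwrite("pics/s6.png",cv2.resize(c["image"][190:330,190:350,::-1],None,fx=3,fy=3))
```

```text
t 6.03 tip stand mm [32.5 -1.6 59.2] lean 42.8 zy -0.001 F stand [ 4.5 -0.4 -0.5] w 0.002 q [ 0.63  0.52  1.75 -0.49  1.48  1.03]
```

View pics/s6.png

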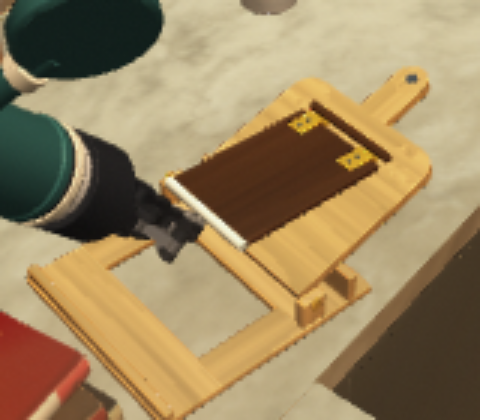

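The leg has swung up: its white bar at (205,212) is clear of the back and the fingers are beneath it. Continuing to the stop.

Run:
```python
from h import *
s=manip.camera("scene")
for a in (.2,.25,.3,.35):
    p=np.array([-116.5+151*np.cos(a-.3),0,82.5+151*np.sin(a-.3)+4])/1e3
    print(a,proj(s,[RS@p+[Q[0],Q[1],0]]).round(1))
o=manip.get_obs()
def foot(a): return np.array([151*np.cos(a-.3)-144.25,44.6+151*np.sin(a-.3)])
for a in np.arange(.3,.95,.06):
    d=(foot(a)-foot(.3))/1e3+[.0315,.0595]; print(round(a,2),go(d[0],d[1],43,0,o=o))
```

```text
0.2 [[259.  264.5]]
0.25 [[258.7 262.4]]
0.3 [[258.6 260.2]]
0.35 [[258.6 258. ]]
0.3 ([0.1, -0.1, -0.3], [-0.0012, -0.0013, -0.0009])
0.36 ([0.1, -0.1, -0.3], [-0.0075, -0.0013, -0.0074])
0.42 ([0.1, -0.1, -0.3], [-0.0143, -0.0013, -0.0134])
0.48 ([0.1, -0.1, -0.3], [-0.0213, -0.0012, -0.0191])
0.54 ([0.1, -0.1, -0.3], [-0.0288, -0.0012, -0.0243])
0.6 ([0.1, -0.1, -0.3], [-0.0365, -0.0011, -0.029])
0.66 ([0.1, -0.1, -0.3], [-0.0445, -0.0011, -0.0333])
0.72 ([0.1, -0.1, -0.3], [-0.0527, -0.001, -0.0371])
0.78 ([0.1, -0.1, -0.3], [-0.0611, -0.001, -0.0404])
0.84 ([0.1, -0.1, -0.3], [-0.0697, -0.001, -0.0431])
0.9 ([0.1, -0.1, -0.3], [-0.0785, -0.0009, -0.0454])
```

Request:
{"api": "servo_tool", "payload": {"rotation": [[0,0,0],[0,0,0],[0,0,0],[0,0,0],[0,0,0],[0,0,0],[0,0,0],[0,0,0],[0,0,0]], "offset": [[-0.0075,-0.001,-0.0074],[-0.0143,-0.001,-0.0134],[-0.0213,-0.001,-0.019],[-0.0288,-0.001,-0.0243],[-0.0365,-0.001,-0.029],[-0.0445,-0.001,-0.0333],[-0.0527,-0.001,-0.0371],[-0.061,-0.001,-0.0404],[-0.065,-0.001,-0.042]], "jaw": [0,0,0,0,0,0,0,0,0]}}

```text
time: 6.88
tool_pos: [0.4906, 0.1724, 0.1508]
eef_rot: [3.134, 0.748, 1.37]
contact_force: [1.3, 2.4, -2.1]
width: 0.003
```

Run:
```python
from h import *
st()
o=manip.get_obs()
def foot(a): return np.array([151*np.cos(a-.3)-144.25,44.6+151*np.sin(a-.3)])
for a in np.arange(.8,1.05,.03):
    d=(foot(a)-foot(.3))/1e3+[.0315,.0595]; print(round(a,2),go(d[0],d[1],43,0,o=o))
```

```text
t 6.88 tip stand mm [ 12.5  -0.4 134.7] lean 42.9 zy -0.002 F stand [ 2.6 -0.8 -2.1] w 0.003 q [ 0.61  0.4   1.76 -0.49  1.56  0.96]
0.8 ([0.1, -0.1, -0.4], [0.0023, -0.0004, 0.0017])
0.83 ([0.1, -0.1, -0.4], [-0.002, -0.0004, 0.0003])
0.86 ([0.1, -0.1, -0.4], [-0.0063, -0.0003, -0.001])
0.89 ([0.1, -0.1, -0.4], [-0.0107, -0.0003, -0.0021])
0.92 ([0.1, -0.1, -0.4], [-0.0152, -0.0003, -0.003])
0.95 ([0.1, -0.1, -0.4], [-0.0196, -0.0003, -0.0039])
0.98 ([0.1, -0.1, -0.4], [-0.0241, -0.0002, -0.0046])
1.01 ([0.1, -0.1, -0.4], [-0.0286, -0.0002, -0.0052])
1.04 ([0.1, -0.1, -0.4], [-0.0331, -0.0002, -0.0056])
```

Request:
{"api": "servo_tool", "payload": {"rotation": [[0,0,0],[0,0,0],[0,0,0],[0,0,0]], "offset": [[-0.006,0,-0.001],[-0.01,0,-0.002],[-0.012,0,-0.0025],[-0.012,0,-0.0025]], "jaw": [0,0,0,0]}}

```text
time: 7.22
tool_pos: [0.4906, 0.1681, 0.1616]
eef_rot: [3.131, 0.741, 1.369]
contact_force: [1.4, 11.1, 2.6]
width: -0.005
```

Request:
{"api": "servo_tool", "payload": {"rotation": [[0,0,0],[0,0,0],[0,0,0],[0,0,0],[0,0,0]], "offset": [[-0.003,0,0],[-0.004,0,0],[-0.004,0,0],[-0.004,0,0],[-0.004,0,0]], "jaw": [0,0,0,0,0]}}

```text
time: 7.63
tool_pos: [0.4904, 0.1653, 0.165]
eef_rot: [3.129, 0.74, 1.368]
contact_force: [0.8, 4.5, 4.2]
width: -0.002
```

Run:
```python
from h import *
st()
c=manip.camera("scene");cv2.imwrite("pics/s7.png",cv2.resize(c["image"][180:330,190:350,::-1],None,fx=4,fy=4))
for a in (.75,.8,.83,.87,.9):
    p=np.array([[-116.5+151*np.cos(a-.3),y,82.5+151*np.sin(a-.3)] for y in(-50,50)])/1e3
    print(a,((proj(c,p@RS.T+[Q[0],Q[1],0])-[190,180])*4).round(0).tolist())
o=manip.get_obs()
for p in((.05,.12,43),(.09,.16,43),(.09,.26,30),(-.1,.36,0)): print(p,go(*p,o=o))
```

```text
t 7.63 tip stand mm [  5.7  -1.7 148.7] lean 42.4 zy -0.005 F stand [4.5 0.1 4.2] w -0.002 q [ 0.6   0.38  1.77 -0.5   1.57  0.95]
0.75 [[240.0, 194.0], [345.0, 278.0]]
0.8 [[244.0, 183.0], [349.0, 267.0]]
0.83 [[247.0, 177.0], [352.0, 260.0]]
0.87 [[250.0, 168.0], [357.0, 251.0]]
0.9 [[253.0, 162.0], [360.0, 244.0]]
(0.05, 0.12, 43) ([0.3, -0.6, -0.4], [0.0522, -0.0019, -0.0087])
(0.09, 0.16, 43) ([0.3, -0.6, -0.4], [0.0548, -0.0016, -0.0652])
(0.09, 0.26, 30) ([0.4, 12.4, -0.4], [-0.0176, -0.0007, -0.1385])
(-0.1, 0.36, 0) ([0.5, 42.4, -0.3], [-0.2355, 0.0007, -0.079])
```

View pics/s7.png

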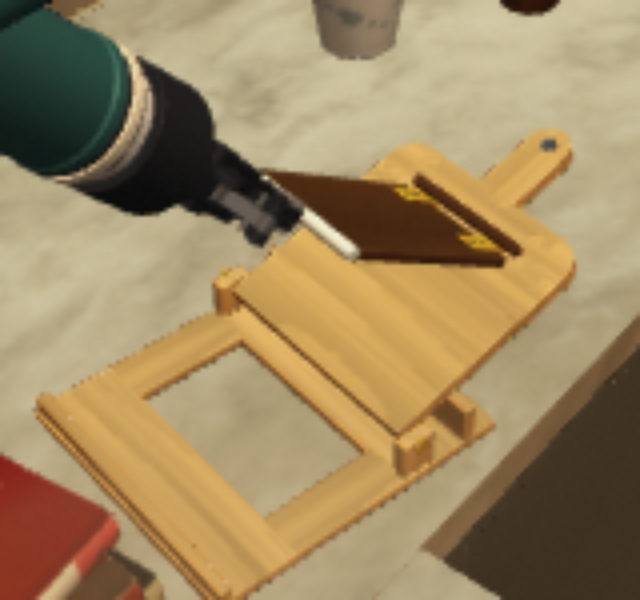

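The view shows the leg swung out, with the near bar end at (355,253), matching about 0.87 rad. One firmer push along the foot's direction will make sure.

Request:
{"api": "servo_tool", "payload": {"rotation": [[0,0,0],[0,0,0],[0,0,0],[0,0,0],[0,0,0]], "offset": [[-0.003,0,-0.001],[-0.006,0,-0.002],[-0.006,0,-0.002],[-0.006,0,-0.002],[-0.006,0,-0.002]], "jaw": [0,0,0,0,0]}}

```text
time: 8.1
tool_pos: [0.4894, 0.1618, 0.17]
eef_rot: [3.13, 0.741, 1.369]
contact_force: [0.1, 0.3, 0.4]
width: 0.004
```

Run:
```python
from h import *
st()
```

```text
t 8.1 tip stand mm [  2.   -1.3 153.8] lean 42.5 zy -0.004 F stand [ 0.3 -0.   0.4] w 0.004 q [ 0.6   0.37  1.77 -0.5   1.58  0.94]
```

Run:
```python
from h import *
c=manip.camera("scene");im=c["image"][180:330,190:350,::-1];cv2.imwrite("pics/s8raw.png",im)
a=cv2.imread("pics/s7.png")[2::4,2::4][:150,:160].astype(int)
d=np.abs(im.astype(int)-a).sum(2)>60
n,l,s,ce=cv2.connectedComponentsWithStats(d.astype(np.uint8))
for k in range(1,n):
    if s[k,4]>8:print((s[k,:4]*4).tolist(),s[k,4])
# dark hinge-leg mask extents and white bar
hsv=cv2.cvtColor(im.copy(),cv2.COLOR_BGR2HSV)
for nm,i in(("new",hsv),("old",cv2.cvtColor(a.astype(np.uint8),cv2.COLOR_BGR2HSV))):
    w=(i[...,1]<45)&(i[...,2]>190); ys,xs=np.where(w[30:75,55:100]); print(nm,len(xs),(xs.mean()+55)*4,(ys.mean()+30)*4,(xs.max()+55)*4,(ys.max()+30)*4)
```

```text
[0, 0, 312, 248] 876
new 25 328.32 230.07999999999998 352 248
old 26 325.8461538461538 227.69230769230768 352 248
```

Run:
```python
from h import *
s=manip.camera("scene")["image"][180:300,210:330,::-1];t=manip.camera("top")["image"][205:285,185:305,::-1];w=manip.camera("wrist")["image"][:,:,::-1]
r=lambda a,W,H:cv2.resize(a,(W,H),interpolation=cv2.INTER_CUBIC)
M=np.zeros((600,800,3),np.uint8);M[:400,:400]=r(s,400,400);M[:267,400:]=r(t,400,267);M[300:,400:]=r(w,400,300)
cv2.imwrite("pics/m9.png",M)
```

```text
(no output)
```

View pics/m9.png

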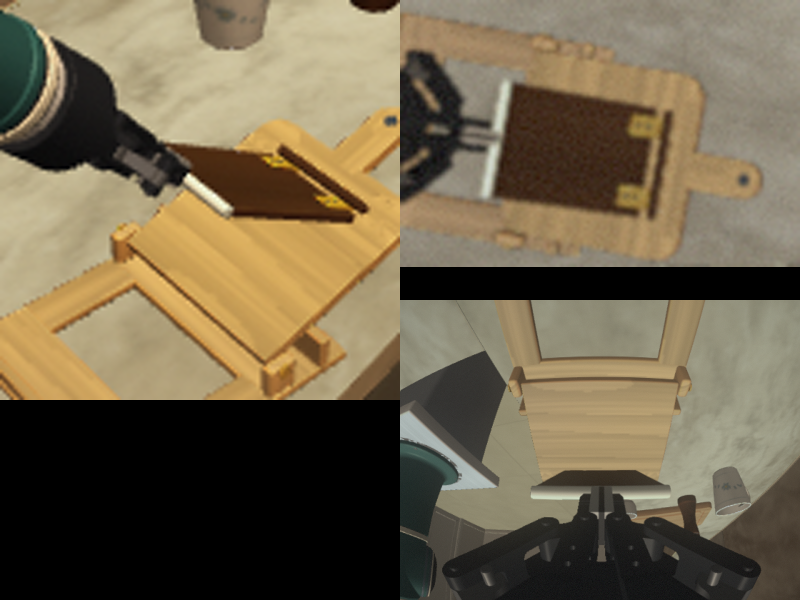

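The montage shows the leg clearly out, but the closed tips have slipped off behind the bar (wrist panel (600,490)). I'll estimate the leg angle from the bar in both views, then re-hook from below and press on the stop.

Run:
```python
from h import *
t=manip.camera("top");s=manip.camera("scene")
mid=(np.array([510,83])+[487,197])/2*.3+[185,205]-.35
send=np.array([229,213])*.3+[210,180]-.35
print(mid,send)
for a in (.7,.75,.8,.83,.87,.9):
    P=lambda y,dz:RS@np.array([-.1165+.151*np.cos(a-.3),y,.0825+.151*np.sin(a-.3)+dz])+[Q[0],Q[1],0]
    print(a,proj(t,[P(0,.003)]).round(1),proj(s,[P(.05,0)]).round(1))
o=manip.get_obs()
for p in((.035,.18),(.06,.13),(.03,.12),(.005,.115),(0,.115)): print(p,go(*p,43,o=o))
```

```text
[334.2  246.65] [278.35 243.55]
0.7 [[210.8 245.6]] [[275.2 252.3]]
0.75 [[211.5 245.7]] [[276.2 249.5]]
0.8 [[212.4 245.9]] [[277.4 246.7]]
0.83 [[212.9 246.1]] [[278.1 245. ]]
0.87 [[213.8 246.2]] [[279.1 242.7]]
0.9 [[214.4 246.4]] [[280. 241.]]
(0.035, 0.18) ([0.3, -0.6, -0.4], [0.0066, -0.0012, -0.041])
(0.06, 0.13) ([0.3, -0.6, -0.4], [0.0588, -0.0017, -0.021])
(0.03, 0.12) ([0.3, -0.6, -0.4], [0.0434, -0.0018, 0.0066])
(0.005, 0.115) ([0.3, -0.6, -0.4], [0.0284, -0.0018, 0.0272])
(0, 0.115) ([0.3, -0.6, -0.4], [0.0247, -0.0018, 0.0305])
```

Request:
{"api": "servo_tool", "payload": {"rotation": [[0,0,0],[0,0,0],[0,0,0],[0,0,0],[0,0,0],[0,0,0],[0,0,0],[0,0,0],[0,0,0]], "offset": [[0.02,-0.001,-0.025],[0.04,-0.001,-0.025],[0.045,-0.001,-0.01],[0.043,-0.001,0.007],[0.028,-0.001,0.027],[0.025,-0.001,0.032],[0.018,-0.001,0.033],[0.013,-0.001,0.033],[0.012,-0.001,0.033]], "jaw": [0,0,0,0,0,0,0,0,0]}}

```text
time: 9.15
tool_pos: [0.4866, 0.1522, 0.1353]
eef_rot: [3.131, 0.731, 1.369]
contact_force: [0.2, 7.6, -17.0]
width: 0.002
```

Run:
```python
from h import *
st()
```

```text
t 9.15 tip stand mm [ -7.8  -0.4 118.9] lean 41.9 zy -0.005 F stand [  7.5   1.3 -17. ] w 0.002 q [ 0.58  0.39  1.81 -0.5   1.51  0.96]
```

There is now 18 N square to the leg with no motion, so it is solid at its stop. Hold briefly, then withdraw.

Request:
{"api": "servo_tool", "payload": {"rotation": [[0,0,0],[0,0,0],[0,0,0],[0,0,0]], "offset": [[-0.001,0,0],[-0.001,0,0],[-0.001,0,0],[-0.001,0,0]], "jaw": [0,0,0,0]}}

```text
time: 9.48
tool_pos: [0.4868, 0.1531, 0.1355]
eef_rot: [3.13, 0.727, 1.37]
contact_force: [1.2, 5.5, -7.8]
width: 0.003
```

Run:
```python
from h import *
st();o=manip.get_obs()
for p in((.06,.15,43),(.09,.2,43),(.06,.28,20),(-.15,.33,0)): print(p,go(*p,o=o))
```

```text
t 9.48 tip stand mm [ -6.8  -0.5 119.1] lean 41.6 zy -0.006 F stand [ 5.6 -0.1 -7.8] w 0.003 q [ 0.58  0.38  1.81 -0.5   1.51  0.96]
(0.06, 0.15, 43) ([0.3, -1.4, -0.4], [0.0299, -0.0002, -0.0675])
(0.09, 0.2, 43) ([0.3, -1.4, -0.4], [0.0191, 0.0002, -0.1248])
(0.06, 0.28, 20) ([0.4, 21.6, -0.3], [-0.0651, 0.001, -0.1631])
(-0.15, 0.33, 0) ([0.4, 41.6, -0.3], [-0.2618, 0.0017, -0.0569])
```

Request:
{"api": "servo_tool", "payload": {"rotation": [[0,0,0],[0,0,0],[0,0,0],[0,0,0],[0,0,0],[0,5,0],[0,12,0],[0,19,0],[0,22,0],[0,22,0]], "offset": [[0.012,0,0.002],[0.02,0,-0.03],[0.025,0,-0.065],[0.022,0,-0.1],[0.019,0,-0.125],[0.0,0,-0.14],[-0.03,0,-0.155],[-0.065,0,-0.163],[-0.065,0,-0.163],[-0.065,0,-0.163]], "jaw": [0,0,0,0,0,0,0,0.3,0.7,0.7]}}

```text
time: 10.32
tool_pos: [0.4986, 0.2103, 0.3073]
eef_rot: [3.123, 0.336, 1.367]
contact_force: [-0.1, 0.1, 0.1]
width: 0.418
```

Run:
```python
from h import *
st();o=manip.get_obs()
for p in((-.06,.32,0),(-.2,.3,-25),(-.26,.2,-45)): print(p,go(*p,o=o))
t=manip.camera("top")["image"][205:285,185:305,::-1];cv2.imwrite("pics/t10.png",t)
def bar(im):
    h=cv2.cvtColor(im.copy(),cv2.COLOR_BGR2HSV);w=(h[...,1]<35)&(h[...,2]>175);n,l,s,c=cv2.connectedComponentsWithStats(w.astype(np.uint8));return [(s[k].tolist(),(c[k]+[185,205]).round(1).tolist()) for k in range(1,n) if s[k,4]>20]
print(bar(t))
```

```text
t 10.32 tip stand mm [ 58.9  -1.3 286.6] lean 19.3 zy -0.015 F stand [0.1 0.1 0.1] w 0.418 q [ 0.52  0.11  1.68 -0.26  1.56  0.75]
(-0.06, 0.32, 0) ([1.0, 19.3, -0.5], [-0.1305, 0.0003, 0.0089])
(-0.2, 0.3, -25) ([1.1, 44.3, -0.2], [-0.2642, 0.0007, 0.0791])
(-0.26, 0.2, -45) ([1.1, 64.3, -0.1], [-0.2923, -0.0009, 0.1995])
[([25, 24, 8, 35, 83], [213.3, 246.1])]
```

Request:
{"api": "servo_tool", "payload": {"rotation": [[0,6,0],[0,12,0],[0,18,0],[0,24,0],[1,30,0],[1,36,0],[1,44,0],[1,44,0],[1,44,0],[1,44,0]], "offset": [[-0.04,0,0],[-0.08,0,0],[-0.12,0,0.005],[-0.16,0,0.02],[-0.2,0,0.04],[-0.24,0,0.06],[-0.264,0.001,0.079],[-0.264,0.001,0.079],[-0.264,0.001,0.079],[-0.264,0.001,0.079]], "jaw": [0.7,0.7,0.7,0.7,0.7,0.7,0.7,0.7,0.7,0.7]}}

```text
time: 11.2
tool_pos: [0.4436, -0.0605, 0.3149]
eef_rot: [-3.128, -0.428, 1.366]
contact_force: [-0.0, -0.6, 0.4]
width: 0.703
```

Run:
```python
from h import *
st();o=manip.get_obs()
c=np.cos(.3);s=np.sin(.3)
g=np.array([-.203*c,.036+.203*s]);u=np.array([-.7071,.7071]);print(g)
for k in(.1,.05,.02,0): print(k,go(*(g+k*u),-45,0,tip=0,o=o))
```

```text
t 11.2 tip stand mm [-201.     1.5  294.9] lean -24.5 zy 0.008 F stand [-0.6 -0.1  0.4] w 0.703 q [-0.5  -0.17  1.96  0.4   1.5  -0.36]
[-0.19393331  0.0959906 ]
0.1 ([-0.4, 20.5, -0.7], [-0.1111, 0.0035, 0.1121])
0.05 ([-0.4, 20.5, -0.7], [-0.0936, 0.0037, 0.159])
0.02 ([-0.4, 20.5, -0.7], [-0.0831, 0.0038, 0.1871])
0 ([-0.4, 20.5, -0.7], [-0.0761, 0.0039, 0.2058])
```

Request:
{"api": "servo_tool", "payload": {"rotation": [[0,6,0],[0,12,-0.5],[0,18,-0.5],[-0.4,20.5,-0.7],[-0.4,20.5,-0.7],[-0.4,20.5,-0.7],[-0.4,20.5,-0.7]], "offset": [[-0.035,0.001,0.02],[-0.07,0.002,0.04],[-0.1,0.003,0.07],[-0.111,0.0035,0.1],[-0.111,0.0035,0.112],[-0.111,0.0035,0.112],[-0.111,0.0035,0.112]], "jaw": [0.7,0.7,0.7,0.7,0.7,0.7,0.7]}}

```text
time: 11.78
tool_pos: [0.435, -0.1121, 0.1674]
eef_rot: [-3.139, -0.787, 1.38]
contact_force: [-0.0, -0.5, 1.6]
width: 0.701
```

Run:
```python
from h import *
st(0);o=manip.get_obs()
c=np.cos(.3);s=np.sin(.3)
g=np.array([-.203*c,.036+.203*s]);u=np.array([-.7071,.7071])
for k in(.05,0): print(k,go(*(g+k*u),-45,0,tip=0,o=o))
w=manip.camera("wrist")["image"][:,:,::-1];S=manip.camera("scene")["image"][150:300,200:400,::-1]
cv2.imwrite("pics/m11.png",np.vstack([cv2.resize(w,(440,330)),cv2.resize(S,(440,270))]) if 0 else np.hstack([cv2.resize(w,(400,300)),cv2.resize(S,(400,300))]))
```

```text
t 11.78 tip stand mm [-2.624e+02 -2.000e-01  1.674e+02] lean -45.1 zy 0.003 F stand [-0.5 -0.1  1.6] w 0.701 q [-0.78  0.15  2.08  0.63  1.46 -0.85]
0.05 ([-0.2, -0.1, 0.1], [-0.0022, -0.0, 0.0489])
0 ([-0.2, -0.1, 0.1], [-0.0022, 0.0002, 0.0989])
```

View pics/m11.png

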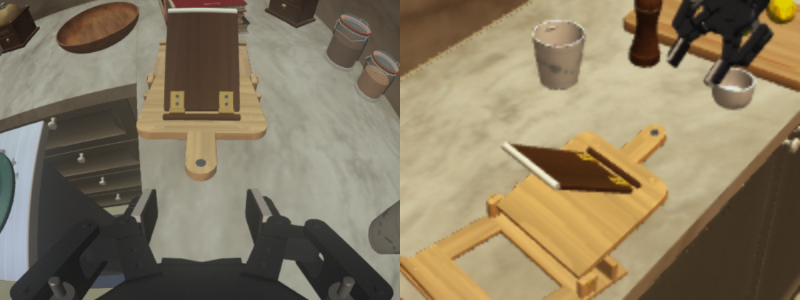

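The wrist panel shows the handle at (202,155) centred between the open fingers, and the leg standing fully out. Now advance and grip.

Request:
{"api": "servo_tool", "payload": {"rotation": [[0,0,0],[0,0,0],[0,0,0],[0,0,0],[0,0,0],[0,0,0],[0,0,0],[0,0,0],[0,0,0],[0,0,0]], "offset": [[-0.002,0,0.03],[-0.002,0,0.06],[-0.002,0,0.085],[-0.002,0,0.102],[-0.002,0,0.103],[-0.002,0,0.103],[-0.002,0,0.103],[-0.002,0,0.103],[-0.002,0,0.103],[-0.002,0,0.103]], "jaw": [0.7,0.7,0.7,0.7,0.7,0,0,0,0,0]}}

```text
time: 12.72
tool_pos: [0.4475, -0.0437, 0.0974]
eef_rot: [3.139, -0.784, 1.389]
contact_force: [-13.7, -2.6, 9.5]
width: 0.378
```

```bash
cat >> h.py <<'E'
def arc(degs):
    """rows turning the tool about the back's hinge (cw, handle to rear) by degs from the measured pose"""
    o=manip.get_obs();R0=Ro.from_euler('xyz',o["eef_rot"]).as_matrix();ax=RS[:,1]
    h=np.array([Q[0],Q[1],.036]);p=np.array(o["tool_pos"])
    for d in degs:
        D=Ro.from_rotvec(np.radians(d)*ax).as_matrix()
        print(d,np.degrees(Ro.from_matrix(R0.T@D@R0).as_rotvec()).round(1).tolist(),(R0.T@(h+D@(p-h)-p)).round(4).tolist())
E
python3 - <<'E'
from h import *
st(0);arc([3,7,11,15,19,23,27,31,35])
E
```

```text
t 12.72 tip stand mm [-192.9    0.7   97.4] lean -44.9 zy 0.005 F stand [-5.2 13.   9.5] w 0.378 q [-0.67  0.2   2.18  0.71  1.28 -0.88]
3 [0.0, -3.0, 0.0] [0.0095, 0.0, -0.0046]
7 [0.1, -7.0, 0.0] [0.0226, 0.0001, -0.01]
11 [0.1, -11.0, 0.1] [0.036, 0.0002, -0.0145]
15 [0.1, -15.0, 0.1] [0.0497, 0.0003, -0.018]
19 [0.1, -19.0, 0.1] [0.0636, 0.0004, -0.0205]
23 [0.2, -23.0, 0.1] [0.0776, 0.0005, -0.0221]
27 [0.2, -27.0, 0.1] [0.0917, 0.0006, -0.0227]
31 [0.2, -31.0, 0.2] [0.1059, 0.0007, -0.0223]
35 [0.3, -35.0, 0.2] [0.1199, 0.0008, -0.0209]
```

Request:
{"api": "servo_tool", "payload": {"rotation": [[0,-2,0],[0,-5,0],[0,-9,0],[0,-13,0],[0,-17,0],[0,-21,0],[0,-25,0],[0,-29,0],[0,-31,0]], "offset": [[0.0063,0,-0.0031],[0.016,0,-0.0075],[0.0293,0,-0.0123],[0.0428,0,-0.0163],[0.0566,0,-0.0193],[0.0706,0,-0.0213],[0.0846,0,-0.0224],[0.0988,0,-0.0225],[0.1059,0,-0.0223]], "jaw": [0,0,0,0,0,0,0,0,0]}}

```text
time: 13.47
tool_pos: [0.4594, 0.0164, 0.1911]
eef_rot: [3.135, -0.243, 1.388]
contact_force: [4.8, 4.8, -8.4]
width: 0.384
```

Run:
```python
from h import *
st(0);arc([4,8,12,16,20,24,28,32,36,38])
```

```text
t 13.47 tip stand mm [-131.6    0.4  191.1] lean -13.9 zy -0.004 F stand [ 5.6 -3.8 -8.4] w 0.384 q [-0.2  -0.14  2.13  0.27  1.16 -0.13]
4 [0.0, -4.0, -0.0] [0.0129, 0.0001, -0.0059]
8 [0.1, -8.0, -0.0] [0.0262, 0.0003, -0.0108]
12 [0.1, -12.0, -0.0] [0.0399, 0.0004, -0.0148]
16 [0.1, -16.0, -0.1] [0.0537, 0.0006, -0.0178]
20 [0.2, -20.0, -0.1] [0.0678, 0.0007, -0.0199]
24 [0.2, -24.0, -0.1] [0.0819, 0.0008, -0.021]
28 [0.3, -28.0, -0.1] [0.0961, 0.001, -0.0211]
32 [0.3, -32.0, -0.1] [0.1103, 0.0011, -0.0202]
36 [0.3, -36.0, -0.1] [0.1244, 0.0012, -0.0183]
38 [0.4, -38.0, -0.2] [0.1314, 0.0013, -0.017]
```

Request:
{"api": "servo_tool", "payload": {"rotation": [[0,-3,0],[0,-7,0],[0,-11,0],[0,-15,0],[0,-19,0],[0,-23,0],[0,-27,0],[0,-31,0],[0,-35,0],[0,-36,0]], "offset": [[0.0096,0,-0.0045],[0.0228,0,-0.0096],[0.0365,0,-0.0138],[0.0502,0,-0.017],[0.0643,0,-0.0194],[0.0784,0,-0.0207],[0.0926,0,-0.0211],[0.1068,0,-0.0204],[0.1209,0,-0.0188],[0.1244,0,-0.0183]], "jaw": [0,0,0,0,0,0,0,0,0,0]}}

```text
time: 14.3
tool_pos: [0.4832, 0.1336, 0.24]
eef_rot: [3.129, 0.385, 1.383]
contact_force: [6.3, -0.8, -7.8]
width: 0.376
```

Run:
```python
from h import *
st(0);arc([3,6,9,12,15,17,19,21,23,25])
```

```text
t 14.3 tip stand mm [-12.   -0.5 240. ] lean 22.0 zy -0.014 F stand [ 0.4 -6.3 -7.8] w 0.376 q [ 0.44  0.07  1.86 -0.32  1.44  0.7 ]
3 [0.0, -3.0, -0.0] [0.0098, 0.0001, -0.0043]
6 [0.0, -6.0, -0.1] [0.0198, 0.0002, -0.0082]
9 [0.0, -9.0, -0.1] [0.0299, 0.0003, -0.0114]
12 [0.0, -12.0, -0.2] [0.0403, 0.0004, -0.0142]
15 [0.1, -15.0, -0.2] [0.0507, 0.0004, -0.0164]
17 [0.1, -17.0, -0.2] [0.0578, 0.0005, -0.0176]
19 [0.1, -19.0, -0.3] [0.0649, 0.0005, -0.0185]
21 [0.1, -21.0, -0.3] [0.072, 0.0006, -0.0192]
23 [0.1, -23.0, -0.3] [0.0791, 0.0006, -0.0196]
25 [0.1, -25.0, -0.4] [0.0862, 0.0006, -0.0198]
```

Request:
{"api": "servo_tool", "payload": {"rotation": [[0,-3,0],[0,-6,0],[0,-9,0],[0,-12,0],[0,-15,0],[0,-17,0],[0,-19,0],[0,-21,0],[0,-21,0]], "offset": [[0.0098,0,-0.0043],[0.0198,0,-0.0082],[0.03,0,-0.0114],[0.0403,0,-0.0142],[0.0507,0,-0.0164],[0.0578,0,-0.0176],[0.0649,0,-0.0185],[0.072,0,-0.0192],[0.072,0,-0.0192]], "jaw": [0,0,0,0,0,0,0,0,0]}}

```text
time: 15.05
tool_pos: [0.4982, 0.2076, 0.231]
eef_rot: [3.123, 0.751, 1.375]
contact_force: [2.7, -1.3, -4.2]
width: 0.377
```

```bash
cat >> h.py <<'E'
def ba():
    o=manip.get_obs();p=RS.T@(np.array(o["tool_pos"])-[Q[0],Q[1],.036]);r=np.hypot(p[0],p[2]);print("back est",round(np.pi-np.arctan2(p[2],p[0])-.308,3),"r",r.round(4))
E
python3 - <<'E'
from h import *
st(0);ba();arc([1,2,3,4,5,6])
E
```

```text
t 15.05 tip stand mm [ 63.4  -1.1 231. ] lean 43.0 zy -0.016 F stand [-0.8 -2.9 -4.2] w 0.377 q [ 0.65  0.37  1.65 -0.49  1.71  0.92]
back est 1.577 r 0.205
1 [-0.0, -1.0, -0.0] [0.0033, 0.0, -0.0015]
2 [-0.0, -2.0, -0.0] [0.0065, 0.0, -0.0029]
3 [-0.0, -3.0, -0.0] [0.0098, 0.0, -0.0043]
4 [-0.0, -4.0, -0.1] [0.0132, 0.0001, -0.0056]
5 [-0.0, -5.0, -0.1] [0.0165, 0.0001, -0.0068]
6 [-0.0, -6.0, -0.1] [0.0199, 0.0001, -0.008]
```

Estimated at 1.577 rad, about 2.5° to go. Lowering slowly while watching the force.

Request:
{"api": "servo_tool", "payload": {"rotation": [[0,-1,0],[0,-2,0],[0,-2.5,0],[0,-2.5,0],[0,-2.5,0]], "offset": [[0.0033,0,-0.0015],[0.0065,0,-0.0029],[0.008,0,-0.0036],[0.008,0,-0.0036],[0.008,0,-0.0036]], "jaw": [0,0,0,0,0]}}

```text
time: 15.47
tool_pos: [0.4998, 0.2156, 0.2282]
eef_rot: [3.122, 0.794, 1.374]
contact_force: [1.0, -2.4, -6.5]
width: 0.374
```

Run:
```python
from h import *
st(0);ba()
```

```text
t 15.47 tip stand mm [ 71.7  -1.1 228.2] lean 45.5 zy -0.016 F stand [-2.1 -1.4 -6.5] w 0.374 q [ 0.67  0.41  1.62 -0.51  1.74  0.94]
back est 1.62 r 0.2051
```

Request:
{"api": "servo_tool", "payload": {"rotation": [[0,-1,0],[0,-1.5,0],[0,-1.5,0],[0,-1.5,0]], "offset": [[0.0033,0,-0.0015],[0.005,0,-0.0022],[0.005,0,-0.0022],[0.005,0,-0.0022]], "jaw": [0,0,0,0]}}

```text
time: 15.8
tool_pos: [0.5002, 0.2175, 0.2275]
eef_rot: [3.122, 0.828, 1.37]
contact_force: [-1.2, -11.8, -3.5]
width: 0.374
```

Run:
```python
from h import *
st(0);ba()
t=manip.camera("top")
h=cv2.cvtColor(t["image"][200:290,165:305,::-1].copy(),cv2.COLOR_BGR2HSV)
s=manip.camera("scene")
for n,c in(("t",t),("s",s)):
  for b in(1.58,1.62,1.65):
    th=np.pi-.3-b;u=np.array([np.cos(th),np.sin(th)]);nn=np.array([np.sin(th),-np.cos(th)])
    lh=.125*u+.010*nn+[0,.036];d=-u; # leg direction: rotate from -u toward rear by .87
    a=.87;L=np.array([d[0]*np.cos(a)-d[1]*np.sin(a),d[0]*np.sin(a)+d[1]*np.cos(a)]);f=lh+.151*L
    print(n,b,f.round(4),proj(c,np.array([[f[0],y,f[1]] for y in(-.05,.05)])@RS.T+[Q[0],Q[1],0]).round(1).tolist())
im=s["image"][230:320,200:300];hs=cv2.cvtColor(im.copy(),cv2.COLOR_RGB2HSV);w=((hs[...,1]<40)&(hs[...,2]>190)).astype(np.uint8)
n,l,S,C=cv2.connectedComponentsWithStats(w)
for k in range(1,n):
    if S[k,4]>15: print((S[k,:2]+[200,230]).tolist(),S[k,2:].tolist(),(C[k]+[200,230]).round(1))
```

```text
t 15.8 tip stand mm [ 73.6  -1.2 227.5] lean 47.4 zy -0.014 F stand [-11.8  -1.1  -3.5] w 0.374 q [ 0.68  0.43  1.61 -0.52  1.76  0.94]
back est 1.63 r 0.2051
t 1.58 [0.1279 0.0242] [[186.5, 224.6], [180.8, 255.8]]
t 1.62 [0.1273 0.0191] [[187.0, 224.7], [181.3, 255.8]]
t 1.65 [0.1267 0.0152] [[187.4, 224.8], [181.8, 255.8]]
s 1.58 [0.1279 0.0242] [[217.8, 284.6], [241.5, 308.6]]
s 1.62 [0.1273 0.0191] [[218.2, 285.9], [241.8, 309.9]]
s 1.65 [0.1267 0.0152] [[218.5, 286.8], [242.1, 310.8]]
```

The tool is now held back by 12 N at about 1.63 rad, so the foot is on the base. Releasing in place, then checking before I retract.

Request:
{"api": "servo_tool", "payload": {"rotation": [[0,0,0],[0,0,0],[0,0,0],[0,0,0],[0,0,0],[0,0,0]], "offset": [[0,0,0],[0,0,0],[0,0,0],[0,0,0],[0,0,0],[0,0,0]], "jaw": [0.4,0.45,0.55,0.7,0.7,0.7]}}

```text
time: 16.4
tool_pos: [0.5004, 0.218, 0.228]
eef_rot: [3.12, 0.826, 1.37]
contact_force: [0.1, 0.9, 0.4]
width: 0.701
```

Request:
{"api": "servo_tool", "payload": {"rotation": [[0,0,0],[0,0,0],[0,0,0],[0,0,0],[0,0,0],[0,0,0],[0,0,0],[0,0,0]], "offset": [[0,0,-0.01],[0,0,-0.025],[0,0,-0.045],[0,0,-0.07],[0,0,-0.1],[0,0,-0.12],[0,0,-0.12],[0,0,-0.12]], "jaw": [0.7,0.7,0.7,0.7,0.7,0.7,0.7,0.7]}}

```text
time: 17.07
tool_pos: [0.5159, 0.3063, 0.3102]
eef_rot: [3.118, 0.824, 1.369]
contact_force: [0.9, -0.5, -0.5]
width: 0.7
```

Run:
```python
from h import *
st(0)
s=manip.camera("scene");t=manip.camera("top");o=cv2.imread("pics/scene0.png")[:,:,::-1].astype(int)
# bystanders: difference against the first picture, in windows round them
d=np.abs(s["image"].astype(int)-o).sum(2)
for nm,(x0,y0,x1,y1) in dict(mug=(262,155,298,198),mill=(312,135,334,187),ram=(352,180,382,208)).items(): print(nm,(d[y0:y1,x0:x1]>60).mean().round(3))
# handle hole / tip by wood colour: handle tip prediction vs wood silhouette in the top view
for b in(1.5,1.56,1.62,1.68,1.8):
    th=np.pi-.3-b;tip=.231*np.array([np.cos(th),np.sin(th)])+[0,.036]
    hl=.216*np.array([np.cos(th),np.sin(th)])+[0,.036]
    print(b,[proj(c,[RS@np.array([tip[0],0,tip[1]])+[Q[0],Q[1],0]]).round(1)[0].tolist() for c in(s,t)])
hs=cv2.cvtColor(s["image"],cv2.COLOR_RGB2HSV);w=((hs[...,0]>10)&(hs[...,0]<25)&(hs[...,1]>110)&(hs[...,2]>120)).astype(np.uint8)
w[:, :195]=0;w[:,360:]=0;w[:140]=0;w[325:]=0
n,l,S,C=cv2.connectedComponentsWithStats(w);k=1+S[1:,4].argmax();print(S[k].tolist());ys,xs=np.where(l==k);i=ys.argmin();print("top of wood",xs[i],ys[i])
for r in range(ys.min(),ys.min()+40,5): print(r,xs[ys==r].min(),xs[ys==r].max())
cv2.imwrite("pics/final.png",s["image"][:,:,::-1]);cv2.imwrite("pics/finalt.png",t["image"][:,:,::-1])
```

```text
t 17.07 tip stand mm [1.637e+02 3.000e-01 3.102e+02] lean 47.2 zy -0.017 F stand [-0.4 -1.  -0.5] w 0.7 q [ 0.75  0.5   1.35 -0.5   1.96  0.91]
mug 0.0
mill 0.029
ram 0.0
1.5 [[249.6, 206.1], [193.1, 243.6]]
1.56 [[244.7, 209.8], [188.4, 242.8]]
1.62 [[239.9, 213.8], [183.8, 242.0]]
1.68 [[235.2, 218.1], [179.5, 241.2]]
1.8 [[226.2, 227.4], [171.5, 239.7]]
[199, 212, 115, 113, 2727]
top of wood 238 212
212 238 240
217 238 245
222 243 248
227 247 251
232 249 254
237 252 259
242 257 264
247 263 270
```

Run:
```python
from h import *
a=cv2.imread("pics/final.png")[205:325,195:300,::-1].astype(int);b=manip.camera("scene")["image"][205:325,195:300].astype(int)
print("max change near stand",np.abs(a-b).sum(2).max());print(manip.sign_off())
```

```text
max change near stand 419
the job is handed in; nothing more can be done
None
```

The stand is up and appears to carry itself, and I handed the job in at about 17 s of the 64 s allowed. No verdict is reported, and one last check was unclear.

**What I did:** I swung the prop leg out from underneath with closed fingertips. The first try, with the jaws part open, slid past the foot bar. Near the end of the swing the tips slipped off again, so I re-hooked and held the leg at its stop. I then gripped the handle, turned the back about its hinge past upright and lowered it slowly until the foot rested. After that I opened the jaws and retracted 12 cm.

**Last checks:**
- **Leg:** at the stop it took 18 N square to the leg with no visible motion. The images put it at about 0.86 rad (target above 0.82).
- **Back:** while lowering, the tool met 12 N of resistance at about 1.63 rad. After release the handle tip was at pixel (239, 212), against a predicted (240, 214) for 1.62 rad.
- **Contact:** after release the tool force was about 1 N, which is noise level.
- **Bystanders:** the picture windows around the mug and ramekin did not change. The one around the pepper mill changed in 3% of its pixels, which I did not look into.

**Unclear or failed:**
- **Foot on the base:** my attempt to find the foot bar in the scene image failed, so this rests on the force reading and the back angle.
- **At rest:** the last frame-to-frame comparison near the stand gave a single-pixel maximum change of 419. I did not find the cause, and the arm is partly in that part of the view. I therefore have no independent proof from the images that the stand was at rest.

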